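Turn the divider in the recipe binder

TASK

Turn the half-raised divider leaf (orange front, yellow back) of the open recipe binder over the ring spine, from the robot's right to its left, and press it down so that it lies flat on the left-hand pages, using only the fingertips or the outside of the fingers, from underneath and behind the leaf. Do not pinch the leaf or fling it over, do not lift or shove the binder, and leave everything else where it is. Finish clear of everything.

Things in the scene. Friction and masses are not known exactly. Their poses are not given: they have to be found in the camera images.
- binder: open recipe binder, 1.6 kg, loose on the worktop: blue cover 280 x 130 x 4 mm, a block of pages on either side of a ring spine. Origin: centre of its underside, under the spine. Its x axis points across the spine to the left-hand pages (left as the robot sees it, world +y within 0.5 rad), y along the spine towards the robot, z up
- leaf (a joint): hinge of the divider leaf about the spine (rad): 0 = flat on the right-hand pages (binder -x side), pi/2 = upright, pi = flat on the left-hand pages (binder +x side). Starts half raised from the right-hand pages, 0.25 to 0.85. Stiff hinge: the leaf (about 0.1 kg) stays at any angle where it is left, and 1 to 3 N at the free edge move it
- leaf_edge (a point): middle of the leaf's free edge, 125 mm from the hinge line. The leaf is a rigid board, 110 mm along the spine, 5 mm thick, its mid-plane through the hinge line; front orange (turned up at the start), back yellow (turned to the pages under it at the start). At the free edge the yellow back reaches 3 mm beyond the orange front
- spine (a point): middle of the hinge line, in the centre of the rings, 22 mm above the worktop; the four rings stand up to 39 mm above the worktop. The page blocks reach from 20 to 134 mm either side of the spine, 114 mm along it, their tops 19.5 mm above the worktop
- salt: glass salt jar with red cap, 60 mm across, 95 mm tall, origin at its foot; bystander beside the binder, at its end away from the robot or on its left
- timer: round white kitchen timer with black dial, 64 mm across, 53 mm tall, origin at its foot; bystander beside the binder, at the other of these two places
- phone: black phone lying flat, 145 x 72 x 10 mm; bystander, origin under its centre
- water: clear water bottle with blue cap and label, 64 mm across, 210 mm tall, origin at its foot; bystander
- mug: white mug, 80 mm across, 90 mm tall, origin at its foot; bystander
- tart_ring: steel tart ring, 100 mm across, 30 mm tall; bystander, origin at its foot
- spatula: black-handled spatula lying flat; bystander, origin at its middle

How it is judged:
By the outcome, as a careful person would: the job done as asked, in the order asked, and still so for the second after the job is handed in, with the robot touching nothing.
It also fails if it takes over 38 s, if anything falls off the work surface, if the arm or the gripper's body presses on something with over 40 N, if the wrist force passes 120 N, or if a joint passes its speed limit or range.

ROBOT

A 7-joint arm with a two-finger parallel gripper is mounted at the origin on the work surface. World frame = base frame: x ahead of the robot, y to its left, z up, the work surface at z = 0. Lengths are in m, angles in rad, forces in N, time in s.
With the tool pointing down it reaches from about 0.35 to 0.9 m from the base axis. Payload 8.1 kg.
Tool frame: the origin (TCP) lies on the centre line of the jaws, within the pads' length; the fingertips stand 14 mm ahead of it and the grasp point (between the pads) lies 5 mm behind it; z points along the fingers, y is the direction in which the jaws open and shut (so a half turn about z gives the same grasp; the last joint's range is limited). The gripper opens to 92 mm and grips with 3 to 60 N. Pads are 19 mm wide; open, the fingers measure 130 mm over their backs; the gripper's body (75 mm by 190 mm) begins 47 mm behind the grasp point.
Start: joints at [1.133, 0.434, 0.025, 1.573, -0.012, 1.134, -0.075], TCP at [0.205, -0.59, 0.241] pointing down, gripper open.
Joint ranges: [-2.62, 2.62], [-0.44, 2.09], [-1.27, 1.32], [0.08, 2.57], [-1.32, 4.46], [0.12, 2], [-2.74, 2.74]. Speed limits (rad/s): [2.22, 2.22, 3.01, 3.01, 3.14, 3.14, 3.14].

INTERFACE

Orientations are given as a rotation vector (axis times angle).
In Python, from cell import arm, optics gives the robot as it stands.
- The arm moves only by the shell command python3 -m creep 'ROWS' [FORCE]. ROWS is JSON, a list of rows, each an object with "translation": the shift along the tool's x, y, z in m, a list of three; "rot": the turn, a rotation vector about the tool's x, y, z in degrees, a list of three; "jaw": the finger opening in m, from 0 to 0.0918. In form: [{"translation": [x, y, z], "rot": [wx, wy, wz], "jaw": jaw}, ...]. A call has 1 to 12 rows; each row shifts and turns the commanded pose from where the row before left it, along the tool's axes as they then stand; what a row does not reach is not made up. A row lasts 1/12 s, in which the tool goes at most 41.7 mm and 7.16 degrees, less where a joint would pass 70% of its speed; a pose out of reach is approached as far as the arm can. A call is refused whole if a number of a shift passes 0.0417 or a number of a turn 7.16, either way. A call with a gripper value outside its range is refused whole. The fingers move at their own pace and stop on an object; FORCE is the grip in N (left out, the last holds). Time passes only in rows, so rows that do not move let the fingers close. It gives the time, the measured TCP pose, the force and the opening at its end, in the units of the state.
- arm.observe(): the state, without advancing time (a new reading comes with each control period).
- optics.get_image(name): name is "scene" or "top" or "wrist"; returns the picture (420x560x3 uint8, red, green, blue); there is no depth.
- optics.camera_info(name): a dict with "fx", "fy", "cx", "cy" (pixels), "R" (3x3) and "t" (3): a world point X has camera coordinates R X + t. Camera axes: x right, y down, z forward; pixel columns grow to the right and rows downward; lengths in m; the calibration is good to about 2 mm. A picture is of the moment at which its call begins: read the wrist's pose just before it. camera_info takes no time and is no camera call; for the wrist camera it gives the pose at the moment of the call.
- arm.sign_off(): hands the job in, once; it reports no verdict.
Trained networks look in the newest picture that a camera, given by its name, has taken for a name from the list of things; names that differ only in an ending like _2 or _b are one class to them, and where a whole thing is asked for, a point or a joint stands for the part that bears it (a point fixed in the world has none). Each returns a list of dicts, best first, with "score" (0 to 1); they miss things now and then, are a little off and sometimes report something else, mostly with a low value. They report only what shows in the picture. A call takes as long as a camera call.
- optics.boxes_of(camera, thing): "location" ([column, row] in pixels, amid what is visible of it).
- optics.pinpoint(camera, thing): "location" ([column, row] in pixels: a listed point, or the origin of a listed thing).
The state is a dict: "clock": time; "joints": joint angles; "dq": joint speeds; "joint_efforts": joint torques, N m; "position": TCP position; "ee_rot": TCP orientation; "force": force on the tool from outside, world axes, zero at the start; "ft_torque": the same for the moment, N m; "width": opening from 0.0 (shut) to 1.0 (fully open).
Only numpy, scipy, OpenCV 4.12 (cv2) and the standard library are available. Lean on these libraries where they do the work, as an engineer would, in place of code of your own. Each camera call takes 0.05 s, during which the arm holds its last target.

## Working session

There is one attempt and no reset: what is moved stays moved. The work goes in short steps, Python scripts to look and compute and a shell command to move; the robot and the scene stay as the last step left them, time stands still between calls to the robot, and variables do not carry over. Pictures are saved under pics/ and viewed, and the job is handed in when it is done.

```bash
ls; mkdir -p pics; python3 - <<'E'
from cell import arm, optics
import cv2, numpy as np
print(arm.observe())
for n in ["scene","top"]:
    im=optics.get_image(n); cv2.imwrite(f"pics/{n}0.png",im[:,:,::-1])
    ci=optics.camera_info(n); print(n,{k:np.round(v,4).tolist() for k,v in ci.items()})
    for th in ["binder","leaf_edge","spine","salt","timer","phone","water","mug","tart_ring","spatula"]:
        r=optics.pinpoint(n,th)[:2]; print(th,[(np.round(a["location"],1).tolist(),round(a["score"],2)) for a in r])
print(arm.observe()["clock"])
E
```

```text
pics
{'clock': 0.0, 'joints': array([ 1.13342304,  0.43521169,  0.02499854,  1.57410367, -0.01156939,
        1.13396151, -0.07512343]), 'dq': array([-8.81142925e-04,  1.05131606e-03,  1.01659775e-03,  1.49861669e-03,
        1.56193282e-03,  1.38132957e-03,  2.67037651e-06]), 'joint_efforts': array([-4.69493643e-04, -6.67861319e+01,  9.84351262e-01, -3.14460719e+01,
       -6.07128488e-02,  4.28659958e-02,  9.25015524e-05]), 'position': array([ 0.20511441, -0.58987632,  0.23994972]), 'ee_rot': array([-3.09625340e+00, -5.23001852e-01,  6.76294522e-04]), 'force': array([-0.79191201,  0.04588106,  1.62491891]), 'ft_torque': array([1.32563866e-02, 1.67768222e-02, 3.04000380e-05]), 'width': 1.0002195293335927}
scene {'fx': 474.9693, 'fy': 474.9693, 'cx': 274.7952, 'cy': 213.4934, 'R': [[0.2504, 0.9681, -0.0054], [0.8025, -0.2107, -0.5582], [-0.5415, 0.1354, -0.8297]], 't': [-0.1208, -0.3817, 1.5631]}
binder [([242.6, 245.7], 0.81)]
leaf_edge [([199.0, 222.4], 0.74)]
spine [([244.9, 238.9], 0.78), ([242.9, 243.7], 0.45)]
salt [([402.8, 191.2], 0.96)]
timer []
phone [([124.6, 189.7], 0.81), ([396.6, 137.3], 0.49)]
water [([445.1, 240.9], 0.72), ([246.2, 245.7], 0.67)]
mug [([349.5, 136.9], 0.98)]
tart_ring [([147.0, 303.4], 0.84)]
spatula [([397.3, 138.5], 0.79)]
top {'fx': 412.2127, 'fy': 412.2127, 'cx': 281.5629, 'cy': 210.1077, 'R': [[0.022, -0.9997, 0.0099], [-0.9826, -0.0235, -0.1843], [0.1845, -0.0057, -0.9828]], 't': [-0.01, 0.5232, 1.0581]}
binder [([321.3, 205.0], 0.84)]
leaf_edge [([148.3, 221.1], 0.74), ([366.2, 215.0], 0.66)]
spine [([320.8, 202.9], 0.57)]
salt [([151.1, 220.6], 0.74)]
timer [([260.7, 126.6], 0.97), ([119.6, 291.5], 0.62)]
phone [([428.6, 297.7], 0.83), ([257.7, 126.4], 0.5)]
water []
mug [([169.4, 306.2], 0.73), ([430.1, 297.5], 0.56)]
tart_ring [([410.2, 168.0], 0.87)]
spatula [([122.1, 287.6], 0.88)]
1.1
```

View pics/scene0.png

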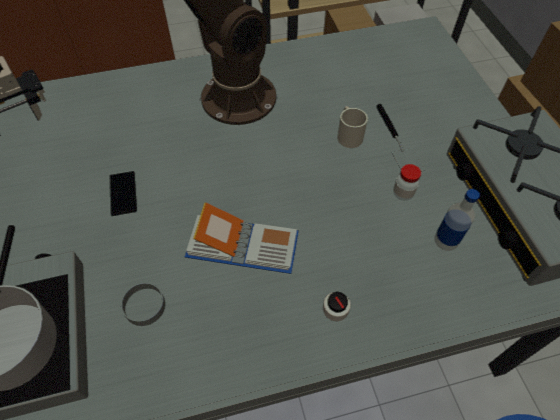

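View pics/top0.png

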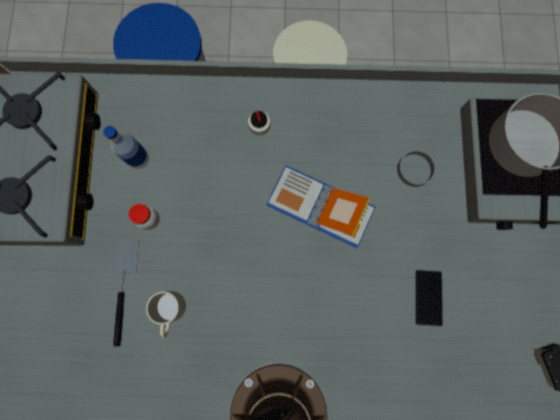

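The scene view shows the binder at about (243,245) with the leaf raised on the robot's right, salt at (408,178) and timer at (338,303). In the top view the binder is at (321,205), salt at (142,215) and timer at (259,121). Next I'll zoom in and fit the binder pose.

```bash
python3 - <<'E'
import cv2, numpy as np
a=cv2.imread("pics/top0.png"); b=cv2.imread("pics/scene0.png")
A=cv2.resize(a[155:255,255:385],None,fx=6,fy=6,interpolation=cv2.INTER_CUBIC); cv2.imwrite("pics/topz.png",A)
B=cv2.resize(b[195:280,175:305],None,fx=6,fy=6,interpolation=cv2.INTER_CUBIC); cv2.imwrite("pics/scenez.png",B)
E
```

```text
(no output)
```

View pics/topz.png

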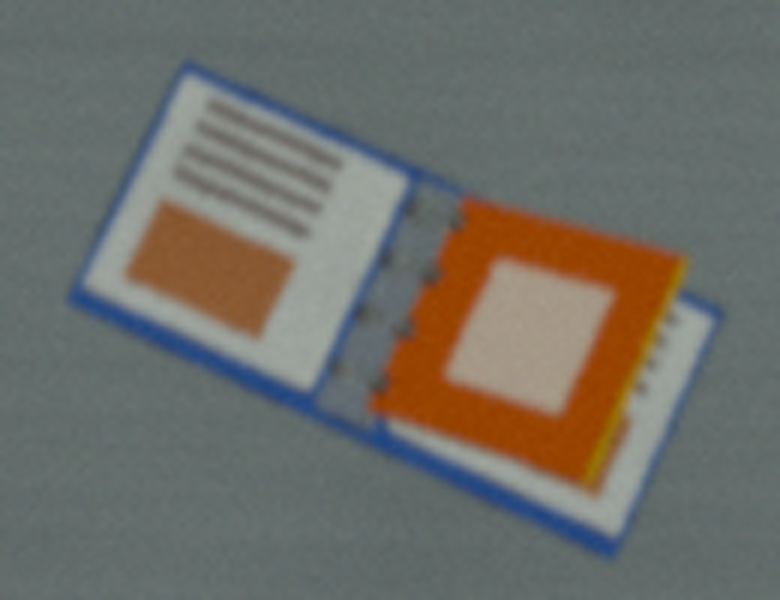

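View pics/scenez.png

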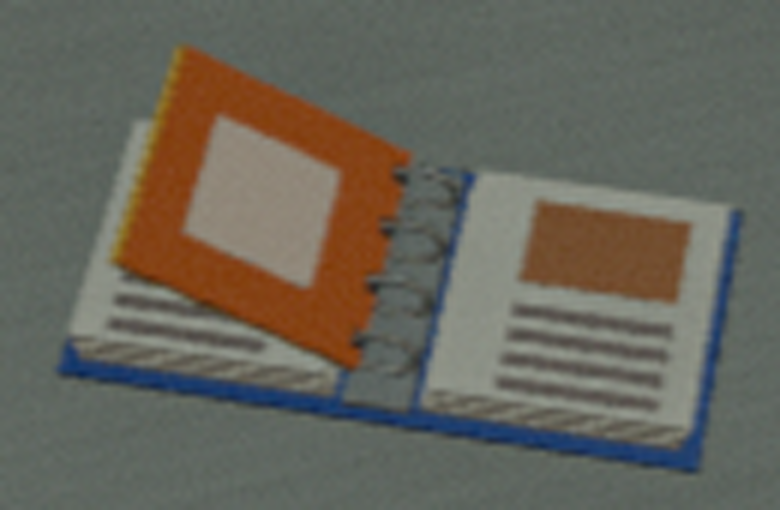

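```bash
cat > h.py <<'E'
from cell import arm, optics
import numpy as np, cv2
from scipy.spatial.transform import Rotation as Ro
from scipy.optimize import least_squares
def proj(ci,X):
    c=np.asarray(X)@np.array(ci["R"]).T+np.array(ci["t"])
    return np.c_[ci["fx"]*c[...,0]/c[...,2]+ci["cx"],ci["fy"]*c[...,1]/c[...,2]+ci["cy"]]
def ray(ci,uv,z):
    R=np.array(ci["R"]);o=-R.T@ci["t"];d=R.T@np.array([(uv[0]-ci["cx"])/ci["fx"],(uv[1]-ci["cy"])/ci["fy"],1.])
    return o+d*(z-o[2])/d[2]
def b2w(p,P):  # p=(x,y,yaw of binder x axis); binder y = Rz(yaw+90): left-handed? x->+y world, y->-x world, z up: ok
    c,s=np.cos(p[2]),np.sin(p[2]); P=np.atleast_2d(P)
    return np.c_[p[0]+c*P[:,0]-s*P[:,1],p[1]+s*P[:,0]+c*P[:,1],P[:,2]]
def leafpt(q,r,y,off=0): # off along front normal (front=up at q=0)
    return [-r*np.cos(q)+off*np.sin(q),y,.022+r*np.sin(q)+off*np.cos(q)]
E
python3 - <<'E'
from h import *
T=optics.camera_info("top");S=optics.camera_info("scene")
zt=lambda u:np.array(u)/6+[255,155]; zs=lambda u:np.array(u)/6+[175,195]
o=np.array([-.4,-.4])
cov=[(T,zt((187,63)),(.14,-.065,.003)),(T,zt((72,300)),(.14,.065,.002)),(T,zt((720,312)),(-.14,-.065,.003)),(T,zt((612,557)),(-.14,.065,.0)),
(S,zs((695,470)),(.14,-.065,.0)),(S,zs((60,374)),(-.14,-.065,.0)),(S,zs((740,210)),(.14,.065,.003))]
lf=[(T,zt((690,258)),-.055,-1),(T,zt((597,492)),.055,-1),(S,zs((183,45)),.055,0),(S,zs((115,262)),-.055,-1)]
def res(p):
    r=[]
    for c,u,X in cov: r+=list((proj(c,b2w(p,X))[0]-u))
    for c,u,y,k in lf: r+=list((proj(c,b2w(p,leafpt(p[3],.1265,y,-.002)))[0]-u))
    return np.array(r)
s=least_squares(res,[.5,-.1,1.3,.5],loss="soft_l1")
print(s.x, np.round(res(s.x).reshape(-1,2),1).tolist())
for n,c,u,z in [("salt",T,(142,215),.09),("timer",T,(259,121),.05),("salt",S,(410,172),.095),("timer",S,(338,299),.05),("tart",T,(411,168),.03),("phone",T,(428,297),.01),("mug",T,(163,307),.09),("water_cap",S,(472,195),.21)]: print(n,np.round(ray(c,u,z),3))
print(b2w(s.x,leafpt(s.x[3],.125,0)))
E
```

```text
[ 0.54695618 -0.10627416  1.14911479  0.56564047] [[-1.2, -0.6], [-1.8, 0.2], [0.1, -0.7], [-0.6, 0.4], [-0.1, 0.1], [-1.2, 0.1], [-0.3, -0.1], [-0.1, 0.2], [-1.5, -1.0], [-2.5, -0.4], [-2.4, -0.3]]
salt [0.494 0.36  0.09 ]
timer [0.775 0.071 0.05 ]
salt [0.501 0.367 0.095]
timer [0.779 0.076 0.05 ]
tart [ 0.655 -0.357  0.03 ]
phone [ 0.303 -0.396  0.01 ]
mug [0.265 0.289 0.09 ]
water_cap [0.678 0.413 0.21 ]
[[ 0.50376297 -0.20256057  0.08899458]]
```

```bash
cat >> h.py <<'E'
P=np.array([0.547,-0.1063,1.149])
def setP(p):
    global P; P[:]=p
SGN=None
def Rb(): return Ro.from_euler("z",P[2]).as_matrix()
def pose(tip,t,sgn,yawoff=0):
    """tip in binder frame (m), t tilt deg; returns TCP pos, R"""
    t=np.radians(t); z=np.array([np.sin(t),0,-np.cos(t)]); y=np.array([0,sgn,0.]); x=np.cross(y,z)
    R=Rb()@np.c_[x,y,z]; tipw=b2w(P,tip)[0]; return tipw-.014*R[:,2],R
def cur():
    s=arm.observe(); R=Ro.from_rotvec(s["ee_rot"]).as_matrix(); p=np.array(s["position"])
    tip=p+.014*R[:,2]; tb=Rb().T@(tip-[P[0],P[1],0]); zb=Rb().T@R[:,2]; yb=Rb().T@R[:,1]
    print("t=%.2f tip_b=%s tilt=%.1f zb=%s yb=%s F_b=%s jaw=%.2f"%(s["clock"],np.round(tb*1e3,1),np.degrees(np.arctan2(zb[0],-zb[2])),np.round(zb,3),np.round(yb,3),np.round(Rb().T@s["force"],1),s["width"]))
    return s,p,R
def plan(wps,sgn,start=None):
    """wps: list of (tip,t,nrows)"""
    s,p,R=cur() if start is None else (None,)+start
    for tip,t,n in wps:
        p1,R1=pose(tip,t,sgn)
        rv=Ro.from_matrix(R.T@R1).as_rotvec()
        dr=Ro.from_rotvec(rv/n); drr=np.round(np.degrees(rv/n),1)
        for k in range(n):
            d=R.T@((p1-p)/(n-k)); d=np.round(d,4)
            print('{"translation":%s,"rot":%s}'%(d.tolist(),drr.tolist()))
            p=p+R@d; R=R@Ro.from_rotvec(np.radians(drr)).as_matrix()
    return p,R
E
python3 - <<'E'
from h import *
s,p,R=cur()
for sg in(1,-1):
    p1,R1=pose((-.22,0,.15),0,sg); print(sg,np.degrees(Ro.from_matrix(R.T@R1).as_rotvec()).round(1),(R.T@(p1-p)).round(3))
print(s["position"],R.round(3).tolist())
E
```

```text
t=1.10 tip_b=[-581.5  113.6  226.7] tilt=-0.0 zb=[-0. -0. -1.] yb=[-0.727 -0.686  0.   ] F_b=[ 0.2 -0.3  0.2] jaw=1.00
1 [  0.   -0.  133.3] [ 0.331 -0.185  0.077]
-1 [  0.    0.  -46.7] [ 0.331 -0.185  0.077]
[ 0.20530498 -0.59034481  0.24074522] [[0.945, 0.328, -0.0], [0.328, -0.945, -0.0], [-0.0, 0.0, -1.0]]
```

```bash
python3 - <<'E'
from h import *
plan([((-.23,0,.16),0,12)],-1)
E
```

```text
t=1.10 tip_b=[-581.5  113.6  226.7] tilt=-0.0 zb=[-0. -0. -1.] yb=[-0.727 -0.686  0.   ] F_b=[ 0.2 -0.3  0.2] jaw=1.00
{"translation":[0.027, -0.0148, 0.0056],"rot":[0.0, 0.0, -3.9]}
{"translation":[0.0279, -0.0129, 0.0056],"rot":[0.0, 0.0, -3.9]}
{"translation":[0.0288, -0.011, 0.0056],"rot":[0.0, 0.0, -3.9]}
{"translation":[0.0294, -0.009, 0.0055],"rot":[0.0, 0.0, -3.9]}
{"translation":[0.03, -0.007, 0.0056],"rot":[0.0, 0.0, -3.9]}
{"translation":[0.0304, -0.005, 0.0055],"rot":[0.0, 0.0, -3.9]}
{"translation":[0.0306, -0.0029, 0.0056],"rot":[0.0, 0.0, -3.9]}
{"translation":[0.0308, -0.0008, 0.0055],"rot":[0.0, 0.0, -3.9]}
{"translation":[0.0308, 0.0013, 0.0056],"rot":[0.0, 0.0, -3.9]}
{"translation":[0.0306, 0.0034, 0.0055],"rot":[0.0, 0.0, -3.9]}
{"translation":[0.0303, 0.0055, 0.0056],"rot":[0.0, 0.0, -3.9]}
{"translation":[0.0298, 0.0075, 0.0055],"rot":[0.0, 0.0, -3.9]}
```

```bash
python3 -m creep '[{"translation":[0.027,-0.015,0.0055],"rot":[0,0,-3.9],"jaw":0},{"translation":[0.028,-0.013,0.0055],"rot":[0,0,-3.9],"jaw":0},{"translation":[0.029,-0.011,0.0055],"rot":[0,0,-3.9],"jaw":0},{"translation":[0.0295,-0.009,0.0055],"rot":[0,0,-3.9],"jaw":0},{"translation":[0.03,-0.007,0.0055],"rot":[0,0,-3.9],"jaw":0},{"translation":[0.0305,-0.005,0.0055],"rot":[0,0,-3.9],"jaw":0},{"translation":[0.0305,-0.003,0.0055],"rot":[0,0,-3.9],"jaw":0},{"translation":[0.031,-0.001,0.0055],"rot":[0,0,-3.9],"jaw":0},{"translation":[0.031,0.001,0.0055],"rot":[0,0,-3.9],"jaw":0},{"translation":[0.0305,0.0035,0.0055],"rot":[0,0,-3.9],"jaw":0},{"translation":[0.03,0.0055,0.0055],"rot":[0,0,-3.9],"jaw":0},{"translation":[0.03,0.0075,0.0055],"rot":[0,0,-3.9],"jaw":0}]' 10
python3 - <<'E'
from h import *
s,p,R=cur(); print(s["joints"].round(2))
cv2.imwrite("pics/w1.png",optics.get_image("wrist")[:,:,::-1])
E
```

```text
clock: 2.1
position: [0.4537, -0.3141, 0.1747]
ee_rot: [2.632, 1.714, 0.0]
force: [-0.3, -0.2, -0.5]
width: 0.179
t=2.10 tip_b=[-227.8    0.   160.7] tilt=-0.0 zb=[-0.    -0.001 -1.   ] yb=[ 0.006 -1.     0.001] F_b=[-0.3  0.2 -0.5] jaw=0.18
[ 0.71  0.4  -0.27  1.82  0.13  0.94 -0.03]
```

View pics/w1.png

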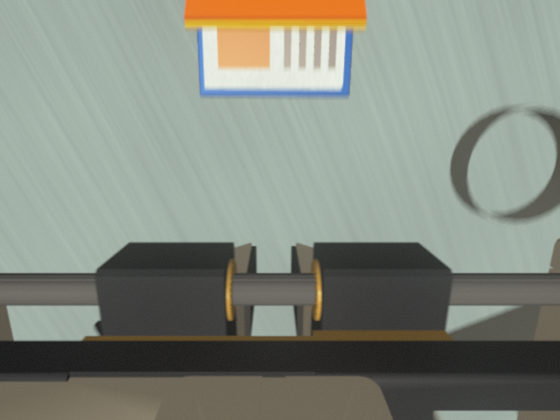

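```bash
python3 - <<'E'
from h import *
W=optics.camera_info("wrist")
R=np.array(W["R"]); print("cam pos b",(Rb().T@(-R.T@W["t"]-[P[0],P[1],0])).round(3))
a=ray(W,(202,96),.0);b=ray(W,(349,96),.0); print(a.round(4),b.round(4),np.linalg.norm(a-b))
print("yaw from edge",np.arctan2(*(a-b)[1::-1])-np.pi/2)
X=b2w(P,[[-.14,.065,0],[-.14,-.065,0]]); print(X.round(4)); print(proj(W,X).round(1))
for q in (.5,.55,.6,.65): print(q,proj(W,b2w(P,[leafpt(q,.1265,.055,-.0025),leafpt(q,.1265,-.055,-.0025)])).round(1).tolist())
E
```

```text
cam pos b [-0.155 -0.001  0.318]
[ 0.4367 -0.2009  0.    ] [ 0.555  -0.2515  0.    ] 0.12876066863239605
yaw from edge 1.1664361784691546
[[ 0.4304 -0.2074  0.    ]
 [ 0.549  -0.2606  0.    ]]
[[198.9 106.1]
 [346.1 108.8]]
0.5 [[186.7, 54.0], [359.3, 57.3]]
0.55 [[184.3, 46.9], [361.9, 50.3]]
0.6 [[181.8, 38.9], [364.6, 42.4]]
0.65 [[179.2, 30.0], [367.4, 33.6]]
```

```bash
python3 - <<'E'
from h import *
cur(); W=optics.camera_info("wrist"); im=optics.get_image("wrist"); cv2.imwrite("pics/w2.png",im[:120,:,::-1]); cur()
R=np.array(W["R"]); print("cam pos b",(Rb().T@(-R.T@W["t"]-[P[0],P[1],0])).round(4))
E
```

```text
t=2.15 tip_b=[-219.9   -1.5  159.9] tilt=0.2 zb=[ 0.004 -0.001 -1.   ] yb=[ 0.018 -1.     0.001] F_b=[ 6.2 -2.6  0.2] jaw=0.13
t=2.20 tip_b=[-222.6   -0.7  160.2] tilt=0.2 zb=[ 0.003 -0.    -1.   ] yb=[ 0.013 -1.     0.   ] F_b=[ 0.6  0.4 -0. ] jaw=0.09
cam pos b [-0.155  -0.0007  0.318 ]
```

View pics/w2.png

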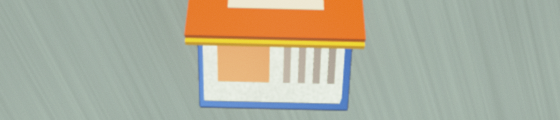

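```bash
python3 - <<'E'
from h import *
plan([((-.165,0,.075),40,10)],-1)
E
```

```text
t=2.20 tip_b=[-222.6   -0.7  160.2] tilt=0.2 zb=[ 0.003 -0.    -1.   ] yb=[ 0.013 -1.     0.   ] F_b=[ 0.6  0.4 -0. ] jaw=0.09
{"translation":[0.0048, -0.0, 0.0089],"rot":[-0.0, 4.0, 0.1]}
{"translation":[0.0042, -0.0, 0.0092],"rot":[-0.0, 4.0, 0.1]}
{"translation":[0.0036, -0.0, 0.0094],"rot":[-0.0, 4.0, 0.1]}
{"translation":[0.0029, -0.0, 0.0097],"rot":[-0.0, 4.0, 0.1]}
{"translation":[0.0022, -0.0001, 0.0099],"rot":[-0.0, 4.0, 0.1]}
{"translation":[0.0015, -0.0, 0.01],"rot":[-0.0, 4.0, 0.1]}
{"translation":[0.0008, -0.0001, 0.0101],"rot":[-0.0, 4.0, 0.1]}
{"translation":[0.0001, -0.0001, 0.0101],"rot":[-0.0, 4.0, 0.1]}
{"translation":[-0.0006, -0.0, 0.01],"rot":[-0.0, 4.0, 0.1]}
{"translation":[-0.0012, -0.0001, 0.01],"rot":[-0.0, 4.0, 0.1]}
```

```bash
python3 -m creep '[{"translation":[0.005,0,0.009],"rot":[0,4,0],"jaw":0},{"translation":[0.004,0,0.009],"rot":[0,4,0],"jaw":0},{"translation":[0.0035,0,0.0095],"rot":[0,4,0],"jaw":0},{"translation":[0.003,0,0.0095],"rot":[0,4,0],"jaw":0},{"translation":[0.002,0,0.01],"rot":[0,4,0],"jaw":0},{"translation":[0.0015,0,0.01],"rot":[0,4,0],"jaw":0},{"translation":[0.001,0,0.01],"rot":[0,4,0],"jaw":0},{"translation":[0,0,0.01],"rot":[0,4,0],"jaw":0},{"translation":[-0.0005,0,0.01],"rot":[0,4,0],"jaw":0},{"translation":[-0.001,0,0.01],"rot":[0,4,0],"jaw":0},{"translation":[0,0,0],"rot":[0,0,0],"jaw":0}]' 
python3 - <<'E'
from h import *
s,p,R=cur(); print(s["joints"].round(2))
cv2.imwrite("pics/s1.png",cv2.resize(optics.get_image("scene")[120:300,120:360,::-1],None,fx=3,fy=3))
cur()
plan([((-.125,0,.042),40,6),((-.098,0,.058),40,5)],-1)
E
```

```text
clock: 3.12
position: [0.4698, -0.2729, 0.0829]
ee_rot: [-2.221, -1.43, -0.808]
force: [-1.2, -0.3, -0.5]
width: 0.002
t=3.12 tip_b=[-174.5    2.2   72.2] tilt=40.2 zb=[ 0.646  0.002 -0.764] yb=[-0.003 -1.    -0.005] F_b=[-0.8  1.  -0.5] jaw=0.00
[ 1.18  0.77 -0.54  1.78 -0.37  0.94  0.56]
t=3.17 tip_b=[-173.7    1.5   73.7] tilt=40.0 zb=[ 0.643  0.002 -0.766] yb=[-0.001 -1.    -0.004] F_b=[-0.2 -0.2 -0.5] jaw=0.00
t=3.17 tip_b=[-173.7    1.5   73.7] tilt=40.0 zb=[ 0.643  0.002 -0.766] yb=[-0.001 -1.    -0.004] F_b=[-0.2 -0.2 -0.5] jaw=0.00
{"translation":[0.0028, 0.0003, 0.0093],"rot":[-0.0, -0.0, -0.0]}
{"translation":[0.0028, 0.0003, 0.0093],"rot":[-0.0, -0.0, -0.0]}
{"translation":[0.0028, 0.0002, 0.0092],"rot":[-0.0, -0.0, -0.0]}
{"translation":[0.0028, 0.0003, 0.0093],"rot":[-0.0, -0.0, -0.0]}
{"translation":[0.0028, 0.0002, 0.0092],"rot":[-0.0, -0.0, -0.0]}
{"translation":[0.0029, 0.0003, 0.0093],"rot":[-0.0, -0.0, -0.0]}
{"translation":[0.0062, -0.0, 0.001],"rot":[-0.0, -0.0, -0.0]}
{"translation":[0.0062, -0.0, 0.001],"rot":[-0.0, -0.0, -0.0]}
{"translation":[0.0062, -0.0, 0.001],"rot":[-0.0, -0.0, -0.0]}
{"translation":[0.0062, -0.0001, 0.0011],"rot":[-0.0, -0.0, -0.0]}
{"translation":[0.0061, -0.0, 0.001],"rot":[-0.0, -0.0, -0.0]}
```

View pics/s1.png

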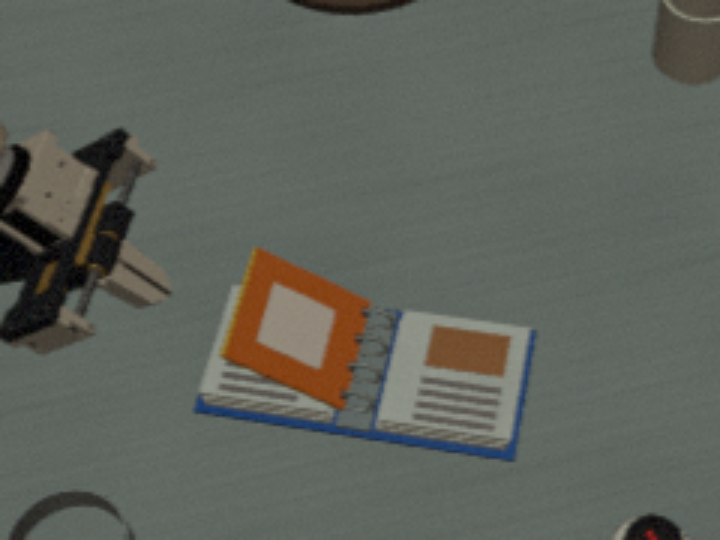

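```bash
python3 -m creep '[{"translation":[0.003,0,0.009],"rot":[0,0,0],"jaw":0},{"translation":[0.003,0,0.009],"rot":[0,0,0],"jaw":0},{"translation":[0.003,0,0.009],"rot":[0,0,0],"jaw":0},{"translation":[0.003,0,0.009],"rot":[0,0,0],"jaw":0},{"translation":[0.003,0,0.009],"rot":[0,0,0],"jaw":0},{"translation":[0.003,0,0.009],"rot":[0,0,0],"jaw":0},{"translation":[0.006,0,0.001],"rot":[0,0,0],"jaw":0},{"translation":[0.006,0,0.001],"rot":[0,0,0],"jaw":0},{"translation":[0.006,0,0.001],"rot":[0,0,0],"jaw":0},{"translation":[0.006,0,0.001],"rot":[0,0,0],"jaw":0},{"translation":[0.003,0,0.001],"rot":[0,0,0],"jaw":0}]' 
python3 - <<'E'
from h import *
cv2.imwrite("pics/s2.png",cv2.resize(optics.get_image("scene")[160:290,140:320,::-1],None,fx=4,fy=4))
cv2.imwrite("pics/w3.png",optics.get_image("wrist")[:,:,::-1])
cur()
E
```

```text
clock: 4.08
position: [0.5027, -0.2043, 0.0712]
ee_rot: [-2.22, -1.442, -0.809]
force: [-0.8, -1.0, -0.6]
width: 0.004
t=4.18 tip_b=[-98.9   0.4  60.1] tilt=40.0 zb=[ 0.642  0.001 -0.766] yb=[ 0.003 -1.     0.001] F_b=[-0.2  0.8 -0.3] jaw=0.01
```

View pics/s2.png

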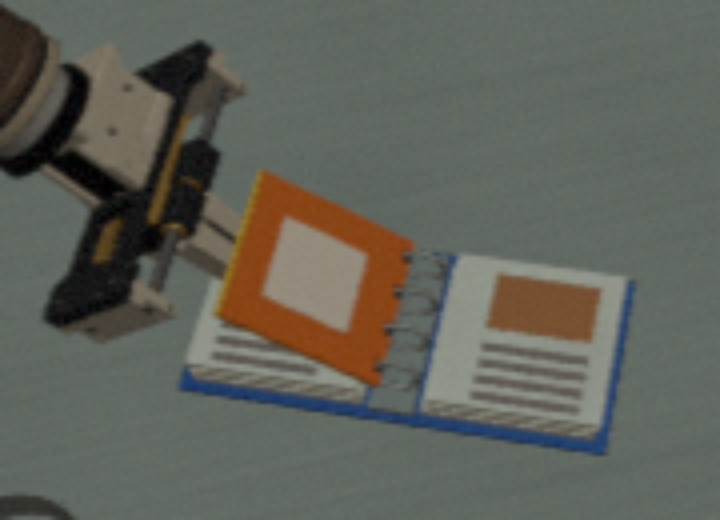

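View pics/w3.png

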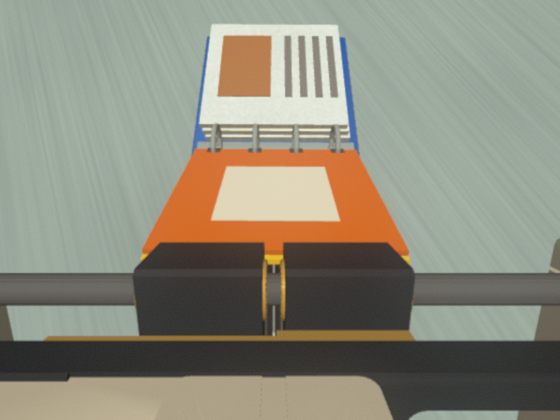

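Fingertips are centred under the leaf (wrist view: orange leaf at cols 145–410, fingers beneath its free edge), with no contact force yet. Next is the slow sweep.

```bash
cat >> h.py <<'E'
def tipfor(q,s=.025,ov=0.0,tt=None):
    t=np.clip(40*(1.75-q)/(1.75-.565),0,40) if tt is None else tt
    tr=np.radians(t); nf=np.array([np.cos(tr),np.sin(tr)]); w=np.array([-np.sin(tr),np.cos(tr)])
    if 90-t>np.degrees(q):
        e=leafpt(q,.128,0,-.0025); tip=np.array([e[0],e[2]])-.0095*nf-s*w
    else:
        c=leafpt(q,.128-s,0,-.0025); tip=np.array([c[0],c[2]])-.0095*nf
    return (tip[0],0,tip[1]),t
def sweep(q0,q1,n,start=None,**k):
    s,p,R=cur() if start is None else (None,)+start
    out=[]
    for q in np.linspace(q0,q1,n+1)[1:]:
        tip,t=tipfor(q,**k); p1,R1=pose(tip,t,-1)
        rv=np.round(np.degrees(Ro.from_matrix(R.T@R1).as_rotvec()),1); rv[[0,2]]=0
        d=np.round(R.T@(p1-p)/.0005)*.0005
        if abs(d[1])<.0015: d[1]=0
        out.append("q=%.2f t=%.0f  [%g,%g,%g] rot y %g"%(q,t,*d.round(4),rv[1]))
        p=p+R@d; R=R@Ro.from_rotvec(np.radians(rv)).as_matrix()
    print("\n".join(out)); return p,R
E
python3 - <<'E'
from h import *
a=sweep(.57,1.23,12); sweep(1.23,1.89,12,a)
E
```

```text
t=4.18 tip_b=[-98.9   0.4  60.1] tilt=40.0 zb=[ 0.642  0.001 -0.766] yb=[ 0.003 -1.     0.001] F_b=[-0.2  0.8 -0.3] jaw=0.01
q=0.62 t=38  [0.0075,0,-0.006] rot y -2
q=0.68 t=36  [0.0065,0,-0.0025] rot y -1.9
q=0.73 t=34  [0.0065,0,-0.002] rot y -1.8
q=0.79 t=32  [0.0065,0,-0.002] rot y -1.9
q=0.84 t=31  [0.0065,0,-0.0015] rot y -1.8
q=0.90 t=29  [0.0065,0,-0.0015] rot y -1.9
q=0.95 t=27  [0.0065,0,-0.0015] rot y -1.8
q=1.01 t=25  [0.007,0,-0.0015] rot y -1.9
q=1.06 t=23  [0.0065,0,-0.001] rot y -1.9
q=1.12 t=21  [0.0065,0,-0.001] rot y -1.8
q=1.17 t=19  [0.007,0,-0.001] rot y -1.9
q=1.23 t=18  [0.0065,0,-0.0005] rot y -1.8
q=1.28 t=16  [0.0065,0,-0.0005] rot y -1.9
q=1.34 t=14  [0.0065,0,-0.0005] rot y -1.8
q=1.40 t=12  [0.006,0,-0] rot y -1.9
q=1.45 t=10  [0.0065,0,-0] rot y -1.9
q=1.50 t=8  [0.006,0,-0] rot y -1.8
q=1.56 t=6  [0.006,0,0] rot y -1.9
q=1.61 t=5  [0.006,0,0.0005] rot y -1.8
q=1.67 t=3  [0.006,0,0.0005] rot y -1.9
q=1.72 t=1  [0.0065,0,0.0005] rot y -1.8
q=1.78 t=0  [0.0055,0,0.0005] rot y -0.9
q=1.83 t=0  [0.0055,0,0.0015] rot y 0
q=1.89 t=0  [0.0055,0,0.0015] rot y 0
```

```bash
python3 -m creep '[{"translation":[0.0065,0,-0.004],"rot":[0,-2,0],"jaw":0},{"translation":[0.0065,0,-0.0025],"rot":[0,-1.9,0],"jaw":0},{"translation":[0.0065,0,-0.002],"rot":[0,-1.8,0],"jaw":0},{"translation":[0.0065,0,-0.002],"rot":[0,-1.9,0],"jaw":0},{"translation":[0.0065,0,-0.0015],"rot":[0,-1.8,0],"jaw":0},{"translation":[0.0065,0,-0.0015],"rot":[0,-1.9,0],"jaw":0},{"translation":[0.0065,0,-0.0015],"rot":[0,-1.8,0],"jaw":0}]' 
python3 - <<'E'
from h import *
cur()
cv2.imwrite("pics/s3.png",cv2.resize(optics.get_image("scene")[160:290,140:320,::-1],None,fx=4,fy=4))
cur()
E
```

```text
clock: 4.77
position: [0.5137, -0.1794, 0.1083]
ee_rot: [-2.378, -1.541, -0.566]
force: [-1.9, -1.5, -0.3]
width: 0.007
t=4.77 tip_b=[-74.    0.5  95.8] tilt=26.8 zb=[ 0.45  -0.    -0.893] yb=[ 0.001 -1.     0.001] F_b=[-2.1  1.1 -0.3] jaw=0.01
t=4.82 tip_b=[-71.    0.2  97.5] tilt=26.7 zb=[ 0.45  -0.    -0.893] yb=[ 0.005 -1.     0.003] F_b=[1.4 0.2 2.5] jaw=0.00
```

View pics/s3.png

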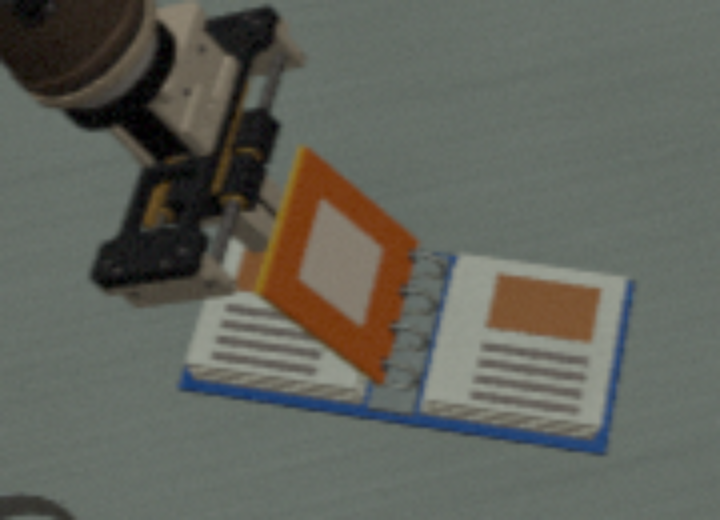

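The leaf has risen to about 0.95 rad and the binder corners are unmoved. Continuing.

```bash
python3 - <<'E'
from h import *
a=sweep(.95,1.55,11);
E
```

```text
t=4.82 tip_b=[-71.    0.2  97.5] tilt=26.7 zb=[ 0.45  -0.    -0.893] yb=[ 0.005 -1.     0.003] F_b=[1.4 0.2 2.5] jaw=0.00
q=1.00 t=25  [0.0045,0,-0.003] rot y -1.6
q=1.06 t=23  [0.0065,0,-0.001] rot y -1.8
q=1.11 t=21  [0.0065,0,-0.001] rot y -1.9
q=1.17 t=20  [0.0065,0,-0.001] rot y -1.8
q=1.22 t=18  [0.007,0,-0.0005] rot y -1.8
q=1.28 t=16  [0.0065,0,-0.0005] rot y -1.9
q=1.33 t=14  [0.0065,0,-0.0005] rot y -1.8
q=1.39 t=12  [0.006,0,-0] rot y -1.9
q=1.44 t=10  [0.006,0,-0.0005] rot y -1.8
q=1.50 t=9  [0.006,0,0] rot y -1.8
q=1.55 t=7  [0.006,0,0.0005] rot y -1.9
```

```bash
python3 -m creep '[{"translation":[0.005,0,-0.002],"rot":[0,-1.6,0],"jaw":0},{"translation":[0.0065,0,-0.001],"rot":[0,-1.8,0],"jaw":0},{"translation":[0.0065,0,-0.001],"rot":[0,-1.9,0],"jaw":0},{"translation":[0.0065,0,-0.001],"rot":[0,-1.8,0],"jaw":0},{"translation":[0.007,0,-0.0005],"rot":[0,-1.8,0],"jaw":0},{"translation":[0.0065,0,-0.0005],"rot":[0,-1.9,0],"jaw":0},{"translation":[0.0065,0,-0.0005],"rot":[0,-1.8,0],"jaw":0},{"translation":[0.006,0,0],"rot":[0,-1.9,0],"jaw":0},{"translation":[0.006,0,0],"rot":[0,-1.8,0],"jaw":0},{"translation":[0.006,0,0],"rot":[0,-1.8,0],"jaw":0},{"translation":[0.006,0,0],"rot":[0,-1.9,0],"jaw":0}]' 
python3 - <<'E'
from h import *
cv2.imwrite("pics/s4.png",cv2.resize(optics.get_image("scene")[160:290,140:320,::-1],None,fx=4,fy=4))
a=sweep(1.55,2.2,12)
E
```

```text
clock: 5.73
position: [0.539, -0.1224, 0.1349]
ee_rot: [-2.579, -1.672, -0.153]
force: [-0.9, -1.9, 0.1]
width: 0.007
t=5.78 tip_b=[-12.9   0.9 121.5] tilt=6.8 zb=[ 0.118  0.    -0.993] yb=[ 0.005 -1.     0.001] F_b=[ 2.9 -0.7  0.3] jaw=0.01
q=1.60 t=5  [0.005,0,-0.002] rot y -1.9
q=1.66 t=3  [0.006,0,0] rot y -1.8
q=1.71 t=1  [0.006,0,0.0005] rot y -1.8
q=1.77 t=0  [0.006,0,0.001] rot y -1.3
q=1.82 t=0  [0.0055,0,0.001] rot y 0
q=1.88 t=0  [0.0055,0,0.0015] rot y 0
q=1.93 t=0  [0.005,0,0.0015] rot y 0
q=1.98 t=0  [0.0055,0,0.002] rot y 0
q=2.04 t=0  [0.005,0,0.0025] rot y 0
q=2.09 t=0  [0.005,0,0.0025] rot y 0
q=2.15 t=0  [0.005,0,0.0025] rot y 0
q=2.20 t=0  [0.0045,0,0.003] rot y 0
```

View pics/s4.png

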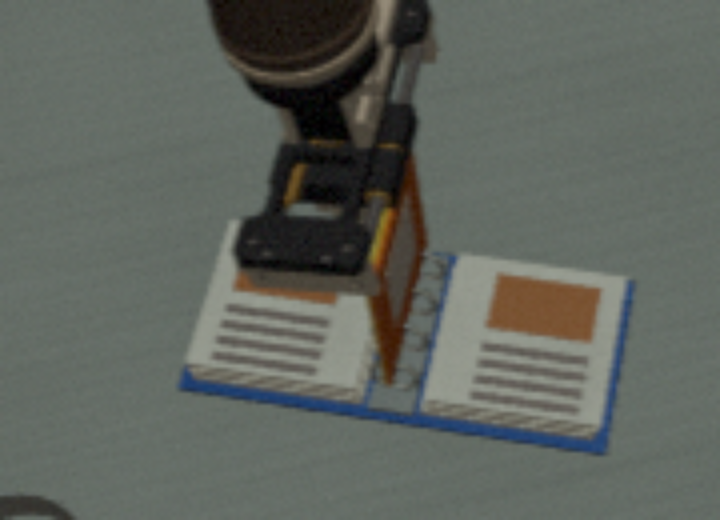

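The leaf is upright, the binder is unmoved, and the fingers are behind the yellow back. Pushing it over now.

```bash
python3 -m creep '[{"translation":[0.0055,0,-0.001],"rot":[0,-1.9,0],"jaw":0},{"translation":[0.006,0,0],"rot":[0,-1.8,0],"jaw":0},{"translation":[0.006,0,0.0005],"rot":[0,-1.8,0],"jaw":0},{"translation":[0.006,0,0.001],"rot":[0,-1.3,0],"jaw":0},{"translation":[0.0055,0,0.001],"rot":[0,0,0],"jaw":0},{"translation":[0.0055,0,0.0015],"rot":[0,0,0],"jaw":0},{"translation":[0.005,0,0.0015],"rot":[0,0,0],"jaw":0},{"translation":[0.0055,0,0.002],"rot":[0,0,0],"jaw":0},{"translation":[0.005,0,0.0025],"rot":[0,0,0],"jaw":0},{"translation":[0.005,0,0.0025],"rot":[0,0,0],"jaw":0},{"translation":[0.005,0,0.0025],"rot":[0,0,0],"jaw":0},{"translation":[0.0045,0,0.003],"rot":[0,0,0],"jaw":0}]' 
python3 - <<'E'
from h import *
cv2.imwrite("pics/s5.png",cv2.resize(optics.get_image("scene")[160:290,140:320,::-1],None,fx=4,fy=4))
a=sweep(2.2,2.8,11)
E
```

```text
clock: 6.78
position: [0.5655, -0.0625, 0.1194]
ee_rot: [-2.634, -1.71, -0.002]
force: [0.4, -1.3, 0.4]
width: 0.005
t=6.83 tip_b=[ 48.7   1.5 104.8] tilt=0.1 zb=[ 0.002  0.001 -1.   ] yb=[ 0.003 -1.    -0.001] F_b=[ 0.3 -1.1  0.5] jaw=0.00
q=2.25 t=0  [0.005,0.0015,0.0015] rot y -0.1
q=2.31 t=0  [0.0045,0,0.0035] rot y -0
q=2.36 t=0  [0.004,0,0.004] rot y -0
q=2.42 t=0  [0.004,0,0.004] rot y -0
q=2.47 t=0  [0.0035,0,0.004] rot y -0
q=2.53 t=0  [0.0035,0,0.0045] rot y -0
q=2.58 t=0  [0.0035,0,0.0045] rot y -0
q=2.64 t=0  [0.003,0,0.005] rot y -0
q=2.69 t=0  [0.0025,0,0.0045] rot y -0
q=2.75 t=0  [0.0025,0,0.0055] rot y -0
q=2.80 t=0  [0.002,0,0.005] rot y -0
```

View pics/s5.png

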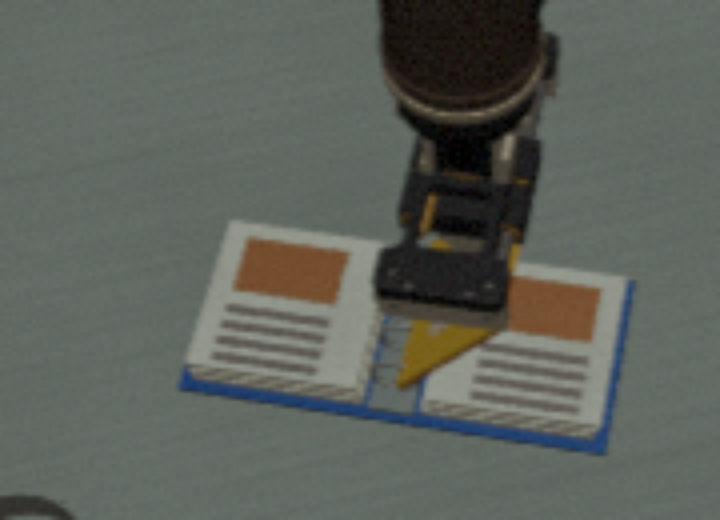

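The leaf has passed the top: the yellow back faces up at crop (440,350), about 2.2 rad, and the binder is still. Continuing down.

```bash
python3 -m creep '[{"translation":[0.005,0,0.002],"rot":[0,0,0],"jaw":0},{"translation":[0.0045,0,0.0035],"rot":[0,0,0],"jaw":0},{"translation":[0.004,0,0.004],"rot":[0,0,0],"jaw":0},{"translation":[0.004,0,0.004],"rot":[0,0,0],"jaw":0},{"translation":[0.0035,0,0.004],"rot":[0,0,0],"jaw":0},{"translation":[0.0035,0,0.0045],"rot":[0,0,0],"jaw":0},{"translation":[0.0035,0,0.0045],"rot":[0,0,0],"jaw":0},{"translation":[0.003,0,0.005],"rot":[0,0,0],"jaw":0},{"translation":[0.0025,0,0.0045],"rot":[0,0,0],"jaw":0},{"translation":[0.0025,0,0.0055],"rot":[0,0,0],"jaw":0},{"translation":[0.002,0,0.005],"rot":[0,0,0],"jaw":0}]' 
python3 - <<'E'
from h import *
cv2.imwrite("pics/s6.png",cv2.resize(optics.get_image("scene")[160:290,140:320,::-1],None,fx=4,fy=4))
a=sweep(2.8,3.14,7)
E
```

```text
clock: 7.75
position: [0.581, -0.0276, 0.0727]
ee_rot: [-2.634, -1.71, -0.003]
force: [0.4, -0.5, 0.5]
width: 0.006
t=7.80 tip_b=[86.   1.7 57.8] tilt=0.1 zb=[ 0.002  0.001 -1.   ] yb=[ 0.003 -1.    -0.001] F_b=[ 0.7  0.  -0.1] jaw=0.00
q=2.85 t=0  [0.0025,0.0015,0.0035] rot y -0.1
q=2.90 t=0  [0.0015,0,0.005] rot y 0
q=2.95 t=0  [0.001,0,0.005] rot y 0
q=2.99 t=0  [0.001,0,0.0045] rot y 0
q=3.04 t=0  [0.001,0,0.005] rot y 0
q=3.09 t=0  [0.0005,0,0.005] rot y 0
q=3.14 t=0  [0,0,0.005] rot y 0
```

View pics/s6.png

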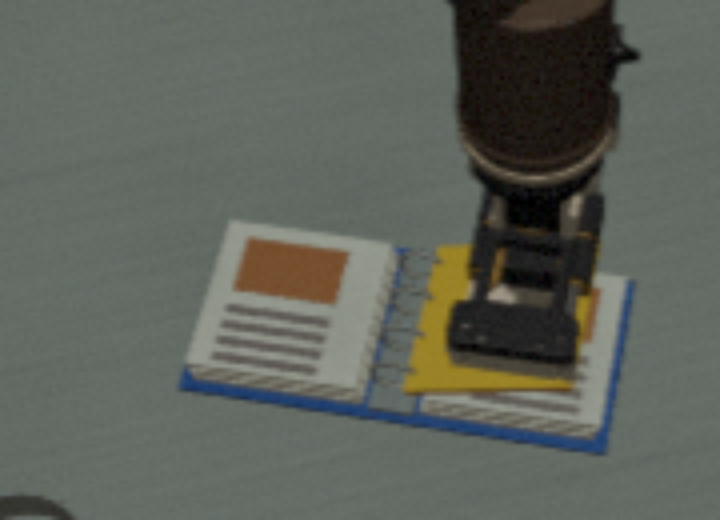

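```bash
python3 -m creep '[{"translation":[0.002,0,0.004],"rot":[0,0,0],"jaw":0},{"translation":[0.0015,0,0.005],"rot":[0,0,0],"jaw":0},{"translation":[0.001,0,0.005],"rot":[0,0,0],"jaw":0},{"translation":[0.001,0,0.0045],"rot":[0,0,0],"jaw":0},{"translation":[0.001,0,0.005],"rot":[0,0,0],"jaw":0},{"translation":[0.0005,0,0.004],"rot":[0,0,0],"jaw":0},{"translation":[0,0,0.003],"rot":[0,0,0],"jaw":0},{"translation":[0,0,0.0015],"rot":[0,0,0],"jaw":0},{"translation":[0,0,0],"rot":[0,0,0],"jaw":0}]' 
python3 - <<'E'
from h import *
cur()
E
```

```text
clock: 8.55
position: [0.5835, -0.0216, 0.0409]
ee_rot: [-2.634, -1.71, -0.002]
force: [-0.5, 0.1, -0.3]
width: 0.006
t=8.55 tip_b=[92.3  1.4 26.9] tilt=0.1 zb=[ 0.001  0.001 -1.   ] yb=[ 0.002 -1.    -0.   ] F_b=[-0.2  0.5 -0.3] jaw=0.01
```

```bash
python3 -m creep '[{"translation":[0,0,0.001],"rot":[0,0,0],"jaw":0},{"translation":[0,0,0.001],"rot":[0,0,0],"jaw":0},{"translation":[0,0,0.001],"rot":[0,0,0],"jaw":0},{"translation":[0,0,0],"rot":[0,0,0],"jaw":0}]'; python3 -m creep '[{"translation":[0,0,0.001],"rot":[0,0,0],"jaw":0},{"translation":[0,0,0],"rot":[0,0,0],"jaw":0}]'
python3 - <<'E'
from h import *
cur()
E
```

```text
clock: 8.88
position: [0.5838, -0.0215, 0.0388]
ee_rot: [-2.635, -1.71, -0.003]
force: [-1.4, -0.5, 5.4]
width: 0.005
clock: 9.05
position: [0.5839, -0.0215, 0.0386]
ee_rot: [-2.635, -1.71, -0.003]
force: [-4.8, 0.8, 14.8]
width: 0.001
t=9.05 tip_b=[92.5  1.1 24.6] tilt=0.1 zb=[ 0.002 -0.001 -1.   ] yb=[ 0.002 -1.     0.001] F_b=[-1.2  4.7 14.8] jaw=0.00
```

It is pressed with about 15 N and the tip is at z = 24.6 mm, which is the flat leaf's surface height. Retracting straight up.

```bash
python3 -m creep '[{"translation":[0,0,-0.002],"rot":[0,0,0],"jaw":0},{"translation":[0,0,-0.003],"rot":[0,0,0],"jaw":0},{"translation":[0,0,-0.005],"rot":[0,0,0],"jaw":0},{"translation":[0,0,-0.01],"rot":[0,0,0],"jaw":0},{"translation":[0,0,-0.02],"rot":[0,0,0],"jaw":0},{"translation":[0,0,-0.025],"rot":[0,0,0],"jaw":0},{"translation":[0,0,-0.025],"rot":[0,0,0],"jaw":0},{"translation":[-0.01,0,-0.025],"rot":[0,0,0],"jaw":0},{"translation":[-0.025,0,-0.025],"rot":[0,0,0],"jaw":0},{"translation":[-0.03,0,-0.02],"rot":[0,0,0],"jaw":0},{"translation":[-0.03,0,-0.01],"rot":[0,0,0],"jaw":0},{"translation":[-0.03,0,0],"rot":[0,0,0],"jaw":0}]'; python3 -m creep '[{"translation":[-0.03,0,0],"rot":[0,0,0],"jaw":0},{"translation":[-0.03,0,0],"rot":[0,0,0],"jaw":0},{"translation":[-0.03,0,0],"rot":[0,0,0],"jaw":0},{"translation":[-0.02,0,0],"rot":[0,0,0],"jaw":0},{"translation":[0,0,0],"rot":[0,0,0],"jaw":0},{"translation":[0,0,0],"rot":[0,0,0],"jaw":0}]'
python3 - <<'E'
from h import *
cur()
cv2.imwrite("pics/s7.png",cv2.resize(optics.get_image("scene")[160:290,140:320,::-1],None,fx=4,fy=4))
cv2.imwrite("pics/t7.png",optics.get_image("top")[:,:,::-1])
W=optics.camera_info("wrist"); cv2.imwrite("pics/w7.png",optics.get_image("wrist")[:,:,::-1])
for q in(3.0,3.05,3.1,3.14): print(q,[proj(C,b2w(P,[leafpt(q,.128,.055,-.0025),leafpt(q,.128,-.055,-.0025)])).round(1).tolist() for C in(W,optics.camera_info("scene"))])
E
```

```text
clock: 10.05
position: [0.5336, -0.1371, 0.2107]
ee_rot: [2.632, 1.71, 0.008]
force: [0.6, -0.5, 0.3]
width: 0.004
clock: 10.55
position: [0.4874, -0.2376, 0.2075]
ee_rot: [-2.637, -1.707, -0.003]
force: [1.3, -0.3, 0.3]
width: 0.007
t=10.55 tip_b=[-144.2    0.6  193.5] tilt=0.1 zb=[ 0.002 -0.001 -1.   ] yb=[-0.    -1.     0.001] F_b=[ 0.3 -1.3  0.3] jaw=0.01
3.0 [[[198.3, -166.0], [350.6, -165.4]], [[292.8, 224.3], [286.3, 261.3]]]
3.05 [[[200.0, -160.5], [348.8, -159.9]], [[293.1, 225.7], [286.6, 262.5]]]
3.1 [[[201.7, -154.7], [347.1, -154.1]], [[293.2, 227.0], [286.8, 263.8]]]
3.14 [[[203.0, -149.8], [345.7, -149.2]], [[293.2, 228.1], [286.8, 264.8]]]
```

View pics/s7.png

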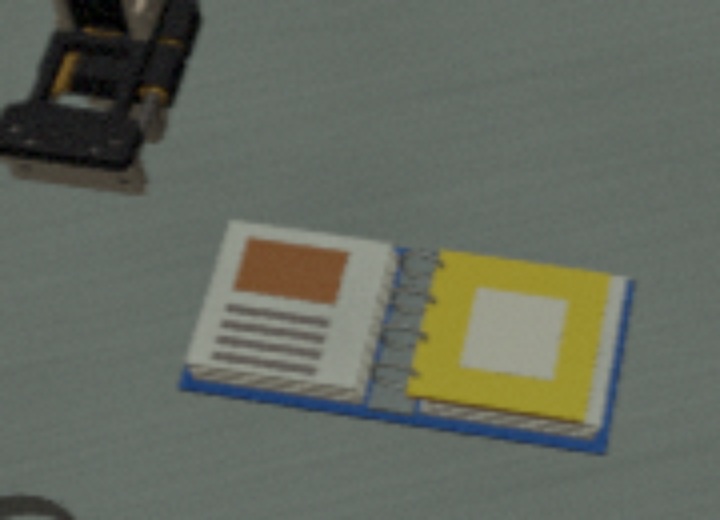

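View pics/t7.png

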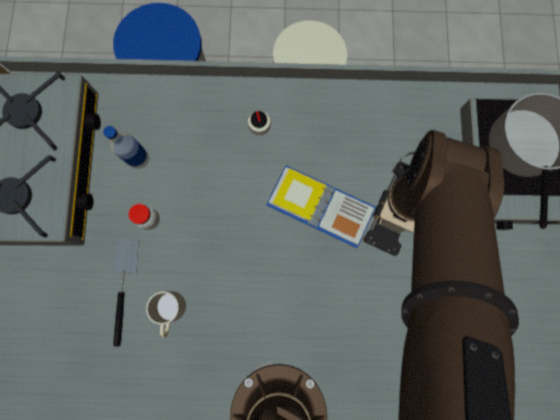

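View pics/w7.png

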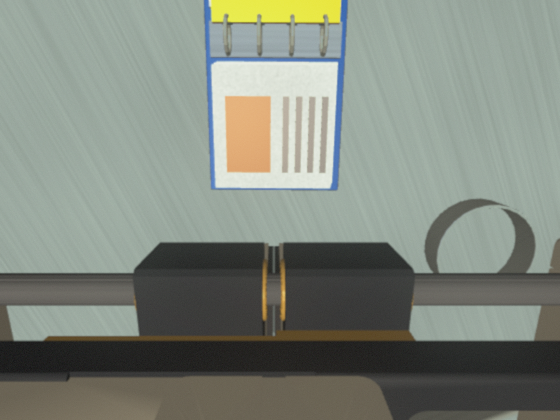

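The leaf's free corners are at scene pixels (293.2,228.0) and (287,264.5). The prediction for 3.14 rad is (293.2,228.1) and (286.8,264.8), so it lies flat. The binder corners and bystanders have not moved, and the arm is clear.

```bash
python3 - <<'E'
from h import *
cur(); print(arm.sign_off())
E
```

```text
t=10.70 tip_b=[-141.4    0.6  193.2] tilt=0.1 zb=[ 0.003 -0.    -1.   ] yb=[ 0.004 -1.     0.   ] F_b=[ 0.4 -0.4  0.1] jaw=0.00
the job is handed in; nothing more can be done
None
```

The divider leaf is turned over the spine and lies flat on the left-hand pages. I handed the job in at 10.7 s, and it reported no verdict.

**What I did:** With the jaws shut and tilted 40°, I slid the fingertips under the leaf's free edge from the robot's right. I swept it slowly over the rings on the outside of the fingers. I then pressed it down on its yellow back with about 15 N and lifted straight off to the robot's right.

**Last checks:**
- **Leaf:** its free corners in the scene picture are within about 0.3 pixel of where a flat leaf should appear. While pressing, the fingertip was at 24.6 mm; the top of a flat leaf is at 24.5 mm.
- **Binder and other things:** by eye, the binder's corners sit where they were before the sweep, and nothing else appears to have moved.
- **Robot:** it stands about 19 cm above the worktop and reads no contact force.

**One disagreement:** the first wrist picture put the binder about 10 mm away from the other cameras' fit. The arm was still settling when it was taken, and a second wrist picture agreed to within about 2 pixels.

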